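# Grip a heat sink in a rack-and-pinion bench clamp

## Task

Set the black heat sink flat on the bed of the blue bench clamp, square and midway across between its jaws, and let go. Then close the jaws by winding the T-handle clockwise (it takes a few half turns, regrasping one end after the other) until you feel that they hold the heat sink snugly: tight enough that it cannot shift, but not so tight that it is crushed. Do not push the jaw itself, leave the flux tin and the tape roll where they are, and let go of the handle at the end.

Things in the scene. Friction and masses are not known exactly. Their poses are not given: they have to be found in the camera images.
- heat_sink: black finned aluminium heat sink, 30 x 30 mm and 16 mm high, about 50 g, standing loose on the bench, fins up; origin at the centre of its underside
- clamp: blue bench clamp, bolted down. Origin: centre of its footprint at bench height; z up; the jaws close along its y axis. Base plate 84 mm (x) by 275 mm (y); its flat top is the bed. At y = -95 mm stands the gearbox (60 x 54 mm, top 58 mm above the bench) that carries the upright T-handle; a steel rack sticks out behind it, to y = -167 mm at most
- bed (a point): point on the bed's surface, 14 mm above the bench, on the centre line at the clamp's y = +83 mm. The fixed back jaw (64 mm wide block with rubber face) stands at the +y end, bolted in a slot: its face is anywhere from the clamp's y = +113 to +123 mm. The moving jaw comes from -y, its face at y = +24 to +39 mm at the start. Both jaws rise 28 mm above the bed
- jaw_face (a point): middle of the moving jaw's rubber face (27.5 mm above the bench). Turning the handle clockwise seen from above drives it along the clamp's +y by 10 mm for each radian (63 mm a turn); it slides the part along until the back jaw stops it. The rubber face gives slightly, about 1 mm for 12 N
- handle_hub (a point): T-handle's vertical axis at the height of its cross bar, 116 mm above the bench, at the clamp's x = 0, y = -95 mm. Steel bar 12 mm thick, 132 mm between its 19 mm end balls, hub 26 mm wide. It turns against a steady friction of 0.3 N m, stays where it is left and holds a tightened jaw. Clamping adds torque: clamping force times 0.010 m (20 N adds 0.2 N m)
- red_end (a point): point to grip on the bar near the red ball, 46 mm from the axis
- black_end (a point): point to grip on the bar near the black ball, 46 mm from the axis, on the other side of it
- handle (a joint): angle of the T-handle, rad, growing clockwise (tightening); 0 to 1.5 at the start; 4.4 to 7 rad more (two or three half turns) is needed to close the jaws on the part. Snug is 8 to 40 N of clamping force, best about 20 N; more than 50 N crushes the fins
- flux_tin: open round flux tin, 60 mm wide, 21 mm high, loose bystander; origin at the centre of its underside
- amber_tape: roll of amber tape, 56 mm wide, 12 mm high, loose bystander; origin at the centre of its underside
Things that resemble listed ones, but are neither listed nor needed, are in the scene too. Of the things shaped like the heat_sink, the black one is meant.

How it is judged:
On the way, in this order (a step that is already met when the one before it is completed fails the run):
1. the heat sink stands flat on the clamp's bed between the jaws, let go and not yet clamped (x of heat_sink in the frame of clamp between -0.022 and 0.022 m and z of heat_sink in the frame of clamp between 0.01 and 0.018 m and angle between heat_sink's own z axis and vertical below 0.09 rad and y of heat_sink in the frame of clamp between 0.02 and 0.115 m and contact force between heat_sink and the fingers below 0.1 N and contact force between heat_sink and jaw below 1 N), for 0.2 s.
2. the jaw, wound up by the handle, bears on the heat sink with more than 8 N (contact force between heat_sink and jaw above 8 N), for 0.2 s.
At the end, for the whole second after the job is handed in: The heat sink lies flat (within 5 degrees) on the bed, no more than 22 mm from the clamp's centre line, square between the jaws (within 5 degrees) and against the back jaw, gripped with 8 to 50 N, at rest, with nothing of the robot on it or on the handle (x of heat_sink in the frame of clamp between -0.022 and 0.022 m and z of heat_sink in the frame of clamp between 0.01 and 0.018 m and angle between heat_sink's own z axis and vertical below 0.09 rad and y of heat_sink in the frame of clamp between 0.085 and 0.118 m and (angle between the x axis of heat_sink and the x axis of clamp, either way round below 0.09 rad or angle between the x axis of heat_sink and the y axis of clamp, either way round below 0.09 rad) and contact force between heat_sink and jaw between 8 and 50 N and contact force between each of heat_sink, handle and the fingers below 0.1 N and linear speed of heat_sink below 0.01 m/s); the robot touches nothing.
It fails at once if the heat sink is crushed (more than 50 N from the jaw) (contact force between heat_sink and jaw above 50 N).
It fails at once if the moving jaw is pushed directly with more than 12 N (contact force between jaw and the arm above 12 N).
It fails at once if the moving jaw is pushed directly with the fingers, more than 12 N (contact force between jaw and the fingers above 12 N).
It fails at once if the flux tin or the tape roll is shifted more than 15 mm (distance of any of flux_tin, amber_tape from where it was at the start of the episode above 0.015 m).
It also fails if it takes over 72 s, if anything falls off the work surface, if the arm or the gripper's body presses on something with over 40 N, if the wrist force passes 120 N, or if a joint passes its speed limit or range.

## Robot

A 6-joint arm with a two-finger parallel gripper is mounted at the origin on a cart in front of the work surface, level with it; the furniture and walls round the work are solid. World frame = base frame: x ahead of the robot, y to its left, z up, the work surface at z = 0. Lengths are in m, angles in rad, forces in N, time in s.
With the tool pointing down it reaches from about 0.375 to 0.975 m from the base axis. Payload 3.8 kg.
Tool frame: the origin (TCP) lies on the centre line of the jaws, within the pads' length; the fingertips stand 19 mm ahead of it and the grasp point (between the pads) is the TCP; z points along the fingers, y is the line along which they close (so a half turn about z gives the same grasp; the last joint's range is limited). The gripper opens to 88 mm and grips with 3 to 60 N. Pads are 18 mm wide; open, the fingers measure 123 mm over their backs; the gripper's body (75 mm by 187 mm) begins 45 mm behind the grasp point.
Start: joints at [1.125, 0.264, 1.604, -0, 1.274, -0.037], TCP at [0.268, 0.619, 0.258] pointing down, gripper open.
Joint ranges: [-2.63, 2.63], [-0.94, 2.18], [0.31, 2.57], [-1.31, 4.45], [0, 2.66], [-2.55, 2.55]. Speed limits (rad/s): [2.57, 2.57, 3.14, 3.14, 3.14, 3.14].

## Interface

Orientations are given as a unit quaternion [w, x, y, z].
In Python, from workcell import observe, capture, finish_job gives the robot as it stands. The module is installed in compiled form; this text tells all that it offers.
- The arm moves only by the tool move_arm, never from a script. Its argument "targets" is a list of rows, each a list of 4 numbers: the shift along the world's x, y, z in units of 25 mm (1.0 is 25 mm), then the turn about the world's z in units of 5 degrees (1.0 is 5 degrees). In form: [[dx, dy, dz, twist], ...]. A call has 1 to 10 rows; each row shifts and turns the commanded pose from where the row before left it; what a row does not reach is not made up. A row lasts 1/10 s, in which the tool goes at most 50 mm and 8.59 degrees, less where a joint would pass 70% of its speed; a pose out of reach is approached as far as the arm can. A call is refused whole if a number of a shift passes 1 or a number of a turn 1, either way. A call with a gripper value outside its range is refused whole. "fingers" is the opening, from 0 (shut) to 1 (fully open), set as the call begins (left out, the last holds). The fingers move at their own pace and stop on an object; the grip force is fixed at half the most. Time passes only in rows, so rows that do not move let the fingers close. It gives the time, the measured TCP pose, the force, the opening and the grip force at its end, in the units of the state.
- observe(): the state, without advancing time (a new reading comes with each control period).
- capture(name): name is "scene" or "top"; returns a dict with "image" (420x560x3 uint8, red, green, blue), "vfov" (degrees; the focal length in pixels is half the picture's height over the tangent of half this angle, whatever the lens; pixels are square), "cx", "cy" (the principal point, pixels), "distortion" ([k1, k2, p1, p2, k3] as OpenCV has them; the pictures are not rectified), "xyz" and "attitude" of the camera in the world. Camera axes: x right, y down, z forward; pixel columns grow to the right and rows downward; lengths in m; the calibration is good to about 2 mm. A picture is of the moment at which its call begins. There is no depth.
- finish_job(): hands the job in; it is judged then, once.
The state is a dict: "t": time; "joints": joint angles; "qvel": joint speeds; "joint_torque": joint torques, N m; "position": TCP position; "tool_rot": TCP orientation; "wrist_force": force on the tool from outside, world axes, zero at the start; "moment": the same for the moment, N m; "width": finger opening in m; "gripper_force": force on a finger pad.
Only numpy, scipy, OpenCV 4.12 (cv2) and the standard library are available. Lean on these libraries where they do the work, as an engineer would, in place of code of your own. Each camera call takes 0.05 s, during which the arm holds its last target. There are 200 camera calls.

## Working session

There is one attempt and no reset: what is moved stays moved. The work goes in short steps, Python scripts to look and compute and a tool call to move; the robot and the scene stay as the last step left them, time stands still between calls to the robot, and variables do not carry over. Pictures are saved under pics/ and viewed, at most 10 in all, crops included, and the job is handed in when it is done.

Besides the shell and the picture viewer there is one more tool, called after "Emit:" as name(argument=value, ...), one argument or row to a line, values as JSON. move_arm: Moves the arm, as the interface text tells. Its arguments: {"type":"object","properties":{"targets":{"type":"array"},"fingers":{"type":"number"}},"required":["targets"]}

```bash
mkdir -p pics
cat > h.py <<'E'
import numpy as np, cv2, json, sys
from workcell import observe, capture, finish_job
from scipy.spatial.transform import Rotation as R
def snap(n,f):
    c=capture(n); cv2.imwrite(f'pics/{f}.png',c['image'][...,::-1])
    json.dump({k:np.asarray(v).tolist() for k,v in c.items() if k!='image'},open(f'pics/{f}.json','w')); return c
def load(f): return json.load(open(f'pics/{f}.json'))
def par(c):
    fl=210/np.tan(np.radians(c['vfov'])/2)
    K=np.array([[fl,0,c['cx']],[0,fl,c['cy']],[0,0,1.]])
    a=np.array(c['attitude'],float)
    M=R.from_quat(a,scalar_first=True).as_matrix() if a.size==4 else a.reshape(3,3)
    return K,np.array(c['distortion'],float),M,np.array(c['xyz'],float)
def ray(c,uv):
    K,d,M,o=par(c); p=cv2.undistortPoints(np.array([[uv]],float),K,d)[0,0]
    return o,M@np.array([p[0],p[1],1])
def atz(c,uv,z):
    o,r=ray(c,uv); return o+r*(z-o[2])/r[2]
def tri(c1,u1,c2,u2):
    o1,r1=ray(c1,u1);o2,r2=ray(c2,u2)
    s=np.linalg.lstsq(np.c_[r1,-r2],o2-o1,rcond=None)[0]
    a,b=o1+s[0]*r1,o2+s[1]*r2; return (a+b)/2,np.linalg.norm(a-b)
def proj(c,P):
    K,d,M,o=par(c); return cv2.projectPoints((np.atleast_2d(P)-o)@M,np.zeros(3),np.zeros(3),K,d)[0][:,0]
E
python3 - <<'E'
from h import *
a=snap('scene','s0');b=snap('top','t0')
for c in(a,b):print({k:v for k,v in c.items() if k!='image'})
print(observe())
E
```

```text
{'vfov': 49.27274822410608, 'cx': 277.7676980878162, 'cy': 204.1868375988704, 'distortion': array([-0.0831889,  0.       ,  0.       ,  0.       ,  0.       ]), 'xyz': array([0.19591273, 0.62607723, 0.84588551]), 'attitude': array([ 0.08674375, -0.23479418,  0.90537197, -0.34299973])}
{'vfov': 44.41890184638488, 'cx': 272.7740224781881, 'cy': 215.3685204659436, 'distortion': array([-0.01677629,  0.        ,  0.        ,  0.        ,  0.        ]), 'xyz': array([0.44170232, 0.02455255, 1.27553924]), 'attitude': array([-0.02333563,  0.71435469, -0.69933749,  0.00893852])}
{'t': 0.1, 'joints': array([ 1.12509640e+00,  2.64645431e-01,  1.60522882e+00,  9.39667951e-06,
        1.27371029e+00, -3.69079073e-02]), 'qvel': array([ 1.45289609e-04, -3.63891893e-03, -4.16830083e-03,  2.47774528e-05,
        5.91237191e-04, -6.11517097e-04]), 'joint_torque': array([ 8.24459712e-04, -5.03615355e+01, -3.58074653e+01,  7.31955143e-02,
        2.34779622e-02, -6.06769026e-05]), 'position': array([0.26805643, 0.61883352, 0.25653895]), 'tool_rot': array([-2.42361146e-04,  2.02977029e-01,  9.79182993e-01, -9.66017127e-04]), 'wrist_force': array([-0.90070212,  0.64955441, -0.4010247 ]), 'moment': array([-0.04002743, -0.00251109,  0.03562228]), 'gripper_force': 0.0, 'width': 0.08807948728437141}
```

View pics/s0.png

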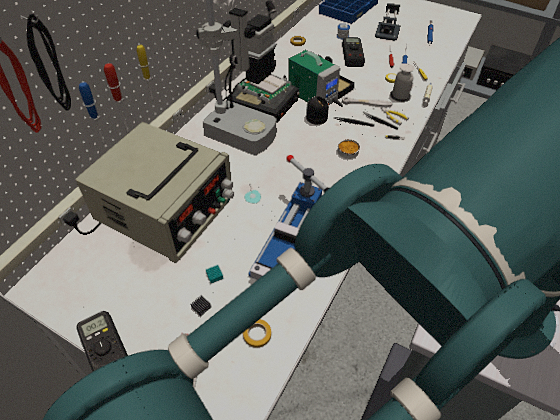

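View pics/t0.png

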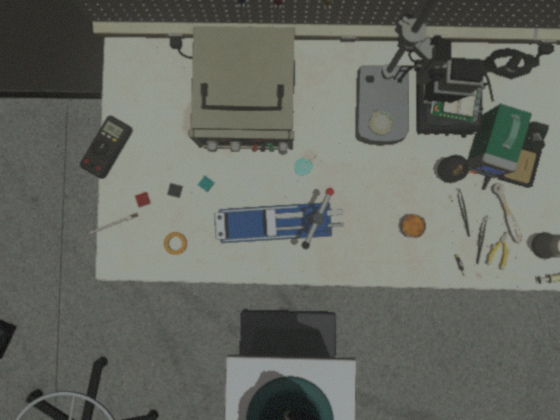

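The scene view shows the black heat sink at (201,305), a teal one at (214,273), and the clamp partly behind the arm. In the top view there are three things shaped like the heat sink: red (142,199), black (175,190) and teal (206,184). The black one is meant. The clamp runs from about (215,225) to (335,222), with the handle's red ball at (330,191) and its black ball at (306,246). I'll confirm this in an enlarged crop.

Run:
```python
from h import *
im=cv2.imread('pics/t0.png')[165:265,130:350]
im=cv2.convertScaleAbs(cv2.resize(im,None,fx=3.6,fy=3.6,interpolation=cv2.INTER_CUBIC),alpha=1.5,beta=15)
cv2.imwrite('pics/t0c.png',im)
c=load('t0')
for n,uv,z in [('hs',(175,190),.016),('red',(330,191),.116),('blk',(306,246),.116),('base+y',(216,224),.02),('tape',(175,243),.006)]: print(n,atz(c,uv,z))
print('hs scene',atz(load('s0'),(201,305),.016))
```

```text
hs [0.55662186 0.29353225 0.016     ]
red [ 0.55216966 -0.07925547  0.116     ]
blk [ 0.42704538 -0.02745723  0.116     ]
base+y [0.47474943 0.18927433 0.02      ]
tape [0.42591223 0.29165965 0.006     ]
hs scene [0.5518457  0.29896934 0.016     ]
```

View pics/t0c.png

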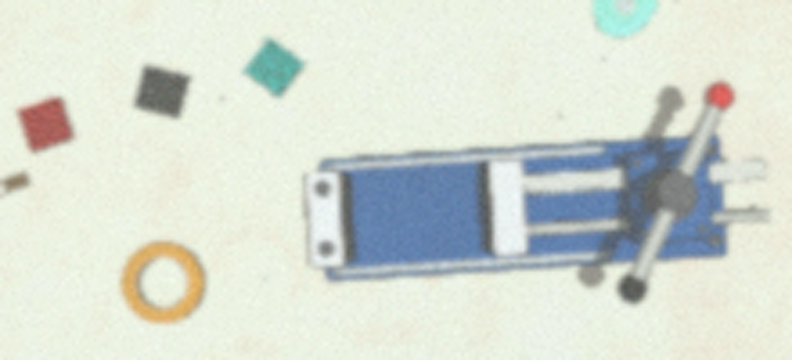

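The crop shows the red (46,124), black (162,91) and teal (274,67) heat sinks. The black one at full-image (175,190) fits the description. The clamp's base corners, jaws and handle are clear too.

```bash
cat > m.py <<'E'
from h import *
c=load('t0'); f=lambda u,v:(130+u/3.6-.36,165+v/3.6-.36)
P={k:atz(c,f(*uv),z) for k,(uv,z) in dict(c1=((322,160),.014),c2=((330,280),.014),c3=((725,255),.014),c4=((718,135),.014),hub=((677,194),.12),red=((720,95),.116),blk=((632,288),.116),fj1=((342,172),.042),fj2=((350,264),.042),mj1=((489,163),.042),mj2=((493,254),.042)).items()}
for k,v in P.items(): print(k,v.round(4))
ctr=(P['c1']+P['c2']+P['c3']+P['c4'])/4
d=(P['c1']+P['c2']-P['c3']-P['c4'])/2; yaw=np.arctan2(-d[0],d[1])
print('ctr',ctr,'len',np.linalg.norm(d),'wid',np.linalg.norm(P['c1']-P['c2']),'yaw deg',np.degrees(yaw))
ey=np.array([-np.sin(yaw),np.cos(yaw),0]); ex=np.array([np.cos(yaw),np.sin(yaw),0])
for k,v in P.items(): print(k,'clampxy',((v-ctr)@ex).round(4),((v-ctr)@ey).round(4))
print('hub est',ctr-.095*ey,'bed83',ctr+.083*ey)
h=P['red']-P['blk'];print('bar',np.linalg.norm(h),np.degrees(np.arctan2(h[1],h[0])),'mid',(P['red']+P['blk'])/2)
for n,(x0,y0,x1,y1) in dict(t0=(163,178,188,203),s0=(186,290,216,320)).items():
    g=cv2.imread(f'pics/{n}.png',0)[y0:y1,x0:x1]; _,t=cv2.threshold(g,0,255,cv2.THRESH_BINARY_INV+cv2.THRESH_OTSU)
    k,l,s,ce=cv2.connectedComponentsWithStats(t); i=1+s[1:,4].argmax()
    q=cv2.boxPoints(cv2.minAreaRect(np.argwhere(l==i)[:,::-1].astype(np.float32)))+[x0,y0]
    cc=load(n); W=np.array([atz(cc,u,.016) for u in q]); e=W[1]-W[0]
    print(n,s[i],ce[i if 0 else i]+[x0,y0],atz(cc,ce[i]+[x0,y0],.016),np.degrees(np.arctan2(e[1],e[0])),np.linalg.norm(np.diff(W,axis=0),axis=1))
    globals()[n]=(cc,ce[i]+[x0,y0])
print(tri(*t0,*s0))
E
python3 m.py
```

```text
c1 [0.5118 0.1834 0.014 ]
c2 [0.43   0.1758 0.014 ]
c3 [ 0.4528 -0.0927  0.014 ]
c4 [ 0.5344 -0.0866  0.014 ]
hub [ 0.4892 -0.0523  0.12  ]
red [ 0.5521 -0.0784  0.116 ]
blk [ 0.4301 -0.0256  0.116 ]
fj1 [0.5025 0.1663 0.042 ]
fj2 [0.4412 0.1593 0.042 ]
mj1 [0.5105 0.0681 0.042 ]
mj2 [0.4499 0.0641 0.042 ]
ctr [0.48224548 0.044979   0.014     ] len 0.2702222961948108 wid 0.08218936739835865 yaw deg 4.824367329320763
c1 clampxy 0.0411 0.1355
c2 clampxy -0.0411 0.1347
c3 clampxy -0.0409 -0.1347
c4 clampxy 0.0409 -0.1355
hub clampxy -0.0012 -0.0976
red clampxy 0.0592 -0.1289
blk clampxy -0.0579 -0.0659
fj1 clampxy 0.0304 0.1192
fj2 clampxy -0.0313 0.1174
mj1 clampxy 0.0301 0.0207
mj2 clampxy -0.0306 0.0218
hub est [ 0.49023514 -0.04968444  0.014     ] bed83 [0.47526504 0.12768494 0.014     ]
bar 0.13298296687606792 -23.418122586535063 mid [ 0.49107347 -0.05201899  0.116     ]
t0 [  5   5  15  15 155] [174.63870968 189.96129032] [0.55670023 0.29443152 0.016     ] -12.30381868098855 [0.0293756  0.03199349 0.02934795]
s0 [  4   5  21  22 255] [200.2627451  305.58039216] [0.55238778 0.30080204 0.016     ] -98.37779762610334 [0.03537533 0.03735723 0.03465429]
(array([0.55742017, 0.29662113, 0.00499413]), np.float64(0.0006509535171587057))
```

Emit:
move_arm(
  targets=[
    [0.9,-1,0,0.22],
    [0.9,-1,0,0.22],
    [0.9,-1,0,0.22],
    [0.9,-1,0,0.22],
    [0.9,-1,0,0.22],
    [0.9,-1,0,0.22],
    [0.9,-1,0,0.22],
    [0.9,-1,0,0.22],
    [0.9,-1,0,0.22],
    [0.9,-1,0,0.22],
  ],
  fingers=0.65,
)

```text
t: 1.1
position: [0.4938, 0.368, 0.2571]
tool_rot: [-0.0, 0.108, 0.994, -0.0]
wrist_force: [-0.5, -0.7, 0.5]
width: 0.0575
gripper_force: 0.0
```

Emit:
move_arm(
  targets=[
    [0.85,-1,-1,0],
    [0.85,-1,-1,0],
    [0.85,-0.96,-1,0],
    [0,0,-1,0],
    [0,0,-1,0],
    [0,0,0,0],
    [0,0,0,0],
  ],
)

```text
t: 1.8
position: [0.5565, 0.2951, 0.1321]
tool_rot: [-0.001, 0.108, 0.994, -0.001]
wrist_force: [-0.3, 0.5, 0.6]
width: 0.0571
gripper_force: 0.0
```

Run:
```python
from h import *
o=observe();print(o['t'],o['position'],R.from_quat(o['tool_rot'],scalar_first=True).as_matrix()[:,1],o['joints'],o['wrist_force'],o['moment'])
a=snap('scene','s1')
im=cv2.imread('pics/s1.png')
x=np.vstack([cv2.resize(im[230:360,130:370],(720,390),interpolation=cv2.INTER_CUBIC)])
cv2.imwrite('pics/s1c.png',x)
print(np.allclose(a['xyz'],load('s0')['xyz']))
```

```text
1.8 [0.5564941  0.29514001 0.13210052] [ 0.2150953   0.97659231 -0.00121456] [ 4.48074922e-01  2.84459545e-01  1.82128386e+00  5.03931713e-05
  1.03787326e+00 -9.05956489e-01] [-0.28746977  0.49933924  0.56212046] [-0.00102833 -0.04162094  0.01016373]
True
```

View pics/s1.png

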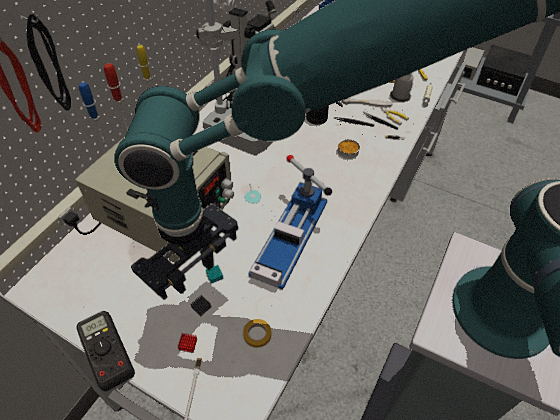

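The scene view now shows the clamp unobstructed: red ball (291,158), black ball (328,191), hub (308,174). The gripper hangs over the black heat sink at (201,305), and the teal one at (214,273) is clear. I'll triangulate the handle and clamp, then descend.

Run:
```python
from h import *
t=load('t0');s=load('s1');f=lambda u,v:(130+u/3.6-.36,165+v/3.6-.36)
r=tri(t,f(720,95),s,(290.5,158.5));b=tri(t,f(632,288),s,(328,191));print('red',r,'blk',b,(r[0]+b[0])/2)
im=cv2.imread('pics/s1.png')[145:295,235:345]
cv2.imwrite('pics/s1c.png',cv2.resize(im,None,fx=4,fy=4,interpolation=cv2.INTER_CUBIC))
```

```text
red (array([ 0.550933  , -0.07919311,  0.11412483]), np.float64(0.002905547258712776)) blk (array([ 0.42926961, -0.02590238,  0.11590499]), np.float64(0.0016905332591333202)) [ 0.4901013  -0.05254774  0.11501491]
```

View pics/s1c.png

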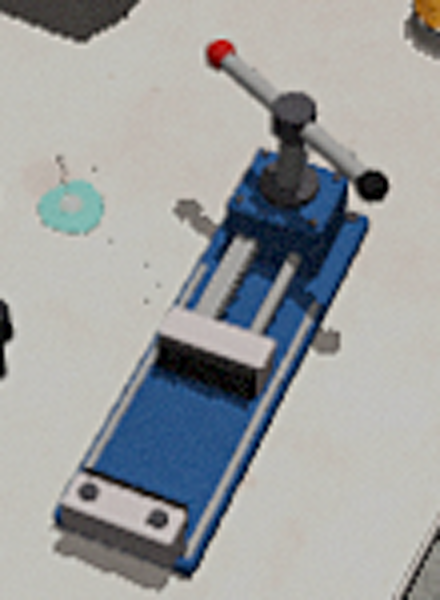

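Emit:
move_arm(
  targets=[
    [0,0,-1,0],
    [0,0,-1,0],
    [0,0,-1,0],
    [0,0,-0.8,0],
    [0,0,-0.6,0],
    [0,0,0,0],
    [0,0,0,0],
  ],
)

```text
t: 2.55
position: [0.5578, 0.2959, 0.0238]
tool_rot: [0.001, 0.108, 0.994, 0.0]
wrist_force: [0.6, 0.1, -0.1]
width: 0.0574
gripper_force: 0.0
```

The crop shows the clamp: back jaw top edge from (85,470) to (185,512), moving jaw front top edge from (160,340) to (272,368). Now I'll close on the heat sink.

Emit:
move_arm(
  targets=[
    [0,0,0,0],
    [0,0,0,0],
    [0,0,0,0],
    [0,0,0,0],
  ],
  fingers=0,
)

```text
t: 2.95
position: [0.5576, 0.2956, 0.0235]
tool_rot: [0.001, 0.108, 0.994, 0.0]
wrist_force: [-0.0, 0.1, 3.3]
width: 0.0296
gripper_force: 30.0
```

Run:
```python
from h import *
t=load('t0');s=load('s1');f=lambda u,v:(130+u/3.6-.36,165+v/3.6-.36);g=lambda u,v:(235+u/4-.4,145+v/4-.4)
for n,a,b in [('fj1',(342,172),(85,470)),('fj2',(350,264),(187,513)),('mj1',(489,163),(160,341)),('mj2',(493,254),(257,366))]: print(n,tri(t,f(*a),s,g(*b)))
for n,p,z in [('bedL',(130,400),.014)]: print(n,atz(s,g(*p),z))
o=observe();print(o['width'],o['gripper_force'])
```

```text
fj1 (array([0.50159584, 0.16632445, 0.03680705]), np.float64(0.002538330455244066))
fj2 (array([0.44135629, 0.1604847 , 0.03234234]), np.float64(0.000407257299406399))
mj1 (array([0.51036179, 0.06812745, 0.03302   ]), np.float64(0.0014724866852756132))
mj2 (array([0.45015449, 0.06416161, 0.04345688]), np.float64(0.0005719553498099212))
bedL [0.51112711 0.09983803 0.014     ]
0.029566290713283778 30.00064730644226
```

Emit:
move_arm(
  targets=[
    [0,0,0.6,0],
    [0,0,1,0],
    [0,0,1,0],
    [-0.22,-0.47,0.6,-0.97],
    [-0.22,-0.47,0,-0.97],
    [-0.22,-0.47,0,-0.97],
    [-0.22,-0.47,0,-0.97],
    [-0.22,-0.47,0,-0.97],
    [-0.22,-0.47,0,-0.97],
    [-0.22,-0.47,0,-0.97],
  ],
)

```text
t: 3.95
position: [0.5184, 0.2127, 0.1037]
tool_rot: [0.0, 0.395, 0.919, 0.0]
wrist_force: [-0.4, 0.3, 0.5]
width: 0.0301
gripper_force: 30.0
```

Emit:
move_arm(
  targets=[
    [-0.22,-0.47,0,-0.97],
    [-0.22,-0.47,0,-0.97],
    [-0.22,-0.48,0,-0.97],
    [-0.22,-0.48,0,-0.97],
    [-0.22,-0.48,0,-0.97],
    [-0.22,-0.48,0,-0.97],
    [-0.22,-0.48,0,-0.97],
    [-0.2,-0.48,0,-0.97],
    [0,0,0,0],
    [0,0,0,0],
  ],
)

```text
t: 4.95
position: [0.4754, 0.1177, 0.1035]
tool_rot: [0.0, 0.676, 0.737, 0.001]
wrist_force: [-0.1, -0.9, -0.9]
width: 0.0296
gripper_force: 30.0
```

Run:
```python
from h import *
o=observe();print(o['t'],o['position'],o['width'],np.degrees(np.arctan2(*R.from_quat(o['tool_rot'],scalar_first=True).as_matrix()[[1,0],1])),o['joints'],o['wrist_force'])
```

```text
4.95 [0.47544502 0.11772064 0.10346803] 0.029558870375093336 4.896929404676898 [1.91704289e-01 6.73203578e-02 2.14048683e+00 2.96481386e-04
 9.32539513e-01 1.06060030e-01] [-0.1255619  -0.92384228 -0.88572295]
```

Emit:
move_arm(
  targets=[
    [0,0,-0.8,0],
    [0,0,-0.8,0],
    [0,0,-0.6,0],
    [0,0,-0.25,0],
    [0,0,-0.1,0],
    [0,0,-0.08,0],
    [0,0,0,0],
  ],
)

```text
t: 5.65
position: [0.4759, 0.1179, 0.0377]
tool_rot: [0.0, 0.677, 0.736, 0.001]
wrist_force: [-0.2, -0.9, 0.5]
width: 0.0297
gripper_force: 30.0
```

Emit:
move_arm(
  targets=[
    [0,0,-0.04,0],
    [0,0,0,0],
  ],
)

```text
t: 5.85
position: [0.476, 0.1179, 0.0375]
tool_rot: [0.0, 0.677, 0.736, 0.001]
wrist_force: [-2.1, 0.5, 5.7]
width: 0.0299
gripper_force: 30.0
```

Run:
```python
from h import *
a=snap('scene','s2');b=snap('top','t2');f=lambda c,u0,v0,w,h:cv2.resize(c['image'][v0:v0+h,u0:u0+w,::-1],(400,int(400*h/w)),interpolation=cv2.INTER_CUBIC)
x=f(a,190,150,160,140);y=f(b,200,165,160,140);cv2.imwrite('pics/c2.png',np.hstack([x,y]));print(observe()['wrist_force'])
```

```text
[-2.26213962 -0.17920551  5.83001747]
```

View pics/c2.png

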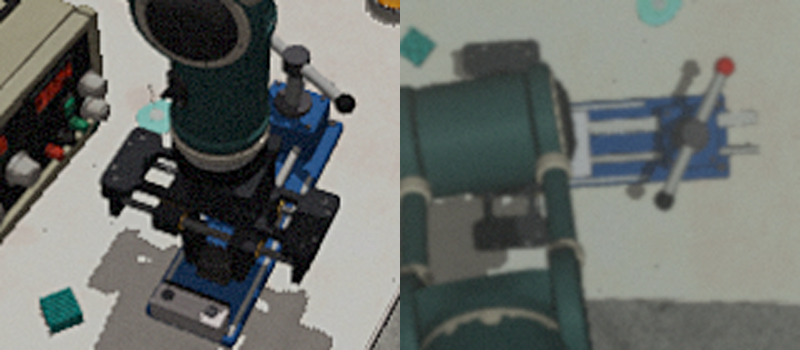

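The scene crop shows the gripper holding the part between the jaws, back jaw at about (190,300). The contact force (5.8 N) says it is on the bed. Releasing.

Emit:
move_arm(
  targets=[
    [0,0,0,0],
    [0,0,0,0],
    [0,0,0,0],
    [0,0,0,0],
    [0,0,0.5,0],
    [0,0,0.8,0],
    [0,0,1,0],
    [0,0,1,0],
    [0,0,1,0],
    [0,0,1,0],
  ],
  fingers=0.65,
)

```text
t: 6.95
position: [0.475, 0.1176, 0.1704]
tool_rot: [0.0, 0.677, 0.736, 0.0]
wrist_force: [0.8, -0.4, -0.1]
width: 0.0572
gripper_force: 0.0
```

Emit:
move_arm(
  targets=[
    [0,0,1,1],
    [0,0,1,1],
    [0.18,-0.75,0,1],
    [0.2,-0.75,0,1],
    [0.2,-0.75,0,1],
    [0.2,-0.75,0,1],
    [0.2,-0.75,0,1],
    [0.2,-0.75,0,1],
    [0.2,-0.75,0,1],
    [0.2,-0.75,0,1],
  ],
)

```text
t: 7.95
position: [0.5147, -0.0332, 0.2194]
tool_rot: [0.0, 0.3, 0.954, 0.0]
wrist_force: [0.3, -0.7, -1.0]
width: 0.0575
gripper_force: 0.0
```

Emit:
move_arm(
  targets=[
    [0.3,-0.75,0,1],
    [0.3,-0.77,0,1],
    [0.2,0,0,0.3],
    [0,0,0,0],
    [0,0,0,0],
  ],
)

```text
t: 8.45
position: [0.5344, -0.0697, 0.2187]
tool_rot: [-0.0, 0.206, 0.979, 0.0]
wrist_force: [-1.5, 0.3, 0.2]
width: 0.0577
gripper_force: 0.0
```

```bash
cat > st.py <<'E'
from h import *
o=observe();p=o['position'];hub=np.array([.490,-.0525])
yaw=np.degrees(np.arctan2(*R.from_quat(o['tool_rot'],scalar_first=True).as_matrix()[[1,0],1]))
F=o['wrist_force'];d=p[:2]-hub
print('t',round(o['t'],2),'pos',p.round(4),'yaw',yaw.round(2),'polar',np.linalg.norm(d).round(4),np.degrees(np.arctan2(d[1],d[0])).round(2),'w',round(o['width'],4),'F',F.round(2),'M',o['moment'].round(3),'cwTorque',-(d[0]*F[1]-d[1]*F[0]+o['moment'][2]).round(3),'j',o['joints'].round(2))
E
python3 st.py
python3 - <<'E'
from h import *
a=snap('scene','s3');b=snap('top','t3');f=lambda c,u0,v0,w,h:cv2.resize(c['image'][v0:v0+h,u0:u0+w,::-1],(400,int(400*h/w)),interpolation=cv2.INTER_CUBIC)
cv2.imwrite('pics/c3.png',np.hstack([f(a,230,140,120,150),f(b,205,170,120,150)]))
E
```

```text
t 8.45 pos [ 0.5344 -0.0697  0.2187] yaw 66.27 polar 0.0476 -21.22 w 0.0577 F [-1.48  0.28  0.23] M [-0.007 -0.026 -0.061] cwTorque 0.074 j [-0.18  0.04  1.94  0.    1.17 -1.33]
```

View pics/c3.png

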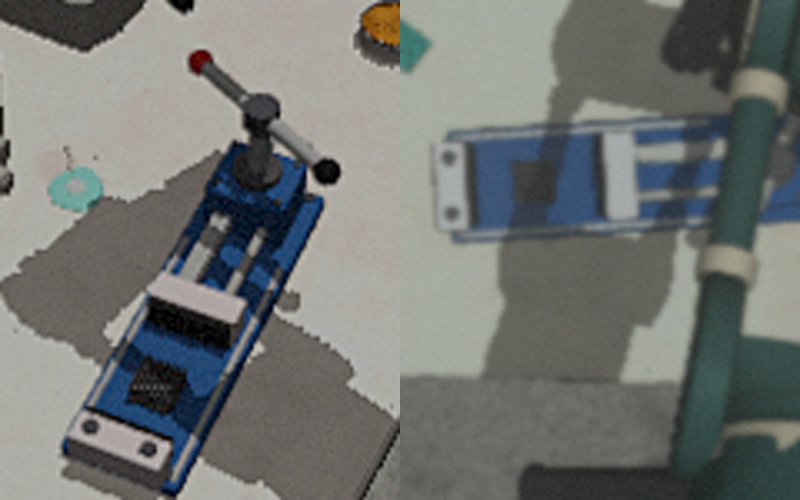

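The heat sink sits flat, square and midway on the bed: (158,385) in the scene crop, (533,182) in the top crop. Now I'll grip the red end.

Emit:
move_arm(
  targets=[
    [-0.16,0,0,0.06],
    [0,0,-0.8,0],
    [0,0,-0.9,0],
    [0,0,-0.9,0],
    [0,0,-0.9,0],
    [0,0,-0.6,0],
    [0,0,0,0],
    [0,0,0,0],
  ],
  fingers=0.5,
)

```text
t: 9.35
position: [0.5306, -0.0702, 0.1162]
tool_rot: [-0.0, 0.202, 0.979, -0.0]
wrist_force: [0.4, 0.1, -0.0]
width: 0.0444
gripper_force: 0.0
```

Emit:
move_arm(
  targets=[
    [0,0,0,0],
    [0,0,0,0],
    [0,0,0,0],
    [0,0,0,0],
  ],
  fingers=0,
)

```text
t: 9.75
position: [0.531, -0.0704, 0.1166]
tool_rot: [0.001, 0.203, 0.979, 0.0]
wrist_force: [1.1, 3.6, 0.5]
width: 0.014
gripper_force: 2.7
```

```bash
python3 st.py
python3 - <<'E'
import numpy as np
# 5deg steps cw around hub, radius .0435
for a0,st in[(-23,5)]:
  a=np.radians(a0-st*np.arange(0,41)); p=.0435*np.c_[np.cos(a),np.sin(a)]/.025
  print((np.diff(p,axis=0)).round(3).tolist())
E
```

```text
t 9.75 pos [ 0.531  -0.0704  0.1166] yaw 66.62 polar 0.0447 -23.63 w 0.014 F [1.08 3.58 0.52] M [ 0.706 -0.352 -0.037] cwTorque -0.129 j [-0.18  0.13  2.04  0.    0.97 -1.34]
[[-0.065, -0.137], [-0.077, -0.131], [-0.088, -0.124], [-0.099, -0.115], [-0.108, -0.106], [-0.117, -0.097], [-0.125, -0.086], [-0.132, -0.075], [-0.138, -0.063], [-0.143, -0.051], [-0.147, -0.038], [-0.15, -0.025], [-0.151, -0.012], [-0.152, 0.001], [-0.151, 0.015], [-0.149, 0.028], [-0.146, 0.041], [-0.142, 0.053], [-0.137, 0.065], [-0.131, 0.077], [-0.124, 0.088], [-0.115, 0.099], [-0.106, 0.108], [-0.097, 0.117], [-0.086, 0.125], [-0.075, 0.132], [-0.063, 0.138], [-0.051, 0.143], [-0.038, 0.147], [-0.025, 0.15], [-0.012, 0.151], [0.001, 0.152], [0.015, 0.151], [0.028, 0.149], [0.041, 0.146], [0.053, 0.142], [0.065, 0.137], [0.077, 0.131], [0.088, 0.124], [0.099, 0.115]]
```

Emit:
move_arm(
  targets=[
    [0,0,0,0],
    [0,0,0,0],
    [-0.065,-0.137,0,-1],
    [-0.077,-0.131,0,-1],
    [-0.088,-0.124,0,-1],
    [-0.099,-0.115,0,-1],
    [0,0,0,0],
  ],
)

```text
t: 10.45
position: [0.5227, -0.0827, 0.1166]
tool_rot: [0.0, 0.37, 0.929, 0.0]
wrist_force: [-0.1, 4.2, 5.6]
width: 0.0105
gripper_force: 29.3
```

```bash
python3 st.py
```

```text
t 10.45 pos [ 0.5227 -0.0827  0.1166] yaw 46.58 polar 0.0445 -42.74 w 0.0105 F [-0.14  4.17  5.65] M [ 0.668  0.04  -0.049] cwTorque -0.083 j [-0.2   0.12  2.05  0.    0.97 -1.02]
```

Emit:
move_arm(
  targets=[
    [-0.108,-0.106,0,-1],
    [-0.117,-0.097,0,-1],
    [-0.125,-0.086,0,-1],
    [-0.132,-0.075,0,-1],
    [-0.138,-0.063,0,-1],
    [-0.143,-0.051,0,-1],
    [-0.147,-0.038,0,-1],
    [-0.15,-0.025,0,-1],
    [-0.151,-0.012,0,-1],
    [-0.152,0.001,0,-1],
  ],
)

```text
t: 11.45
position: [0.4888, -0.0966, 0.1166]
tool_rot: [0.0, 0.728, 0.686, 0.001]
wrist_force: [1.1, 3.7, 4.0]
width: 0.0105
gripper_force: 29.6
```

```bash
python3 st.py
```

```text
t 11.45 pos [ 0.4888 -0.0966  0.1166] yaw -3.42 polar 0.0441 -91.5 w 0.0105 F [1.14 3.75 3.96] M [ 0.686 -0.107  0.285] cwTorque -0.331 j [-0.25  0.07  2.11  0.    0.96 -0.19]
```

Emit:
move_arm(
  targets=[
    [-0.151,0.015,0,-1],
    [-0.149,0.028,0,-1],
    [-0.146,0.041,0,-1],
    [-0.142,0.053,0,-1],
    [-0.137,0.065,0,-1],
    [-0.131,0.077,0,-1],
    [-0.124,0.088,0,-1],
    [-0.115,0.099,0,-1],
    [-0.106,0.108,0,-1],
    [-0.097,0.117,0,-1],
  ],
)

```text
t: 12.45
position: [0.4554, -0.0802, 0.1166]
tool_rot: [0.001, 0.949, 0.314, -0.001]
wrist_force: [-2.7, -0.2, 7.2]
width: 0.0104
gripper_force: 29.8
```

```bash
python3 st.py
```

```text
t 12.45 pos [ 0.4554 -0.0802  0.1166] yaw -53.36 polar 0.0443 -141.39 w 0.0104 F [-2.72 -0.18  7.2 ] M [0.053 0.5   0.446] cwTorque -0.377 j [-0.23 -0.    2.18 -0.    0.96  0.71]
```

Emit:
move_arm(
  targets=[
    [-0.086,0.125,0,-1],
    [-0.075,0.132,0,-1],
    [-0.063,0.138,0,-1],
    [-0.051,0.143,0,-1],
    [-0.038,0.147,0,-1],
    [-0.025,0.15,0,-1],
    [-0.012,0.151,0,-1],
    [0.001,0.152,0,-1],
  ],
)

```text
t: 13.25
position: [0.4451, -0.0512, 0.1165]
tool_rot: [0.0, 1.0, -0.029, -0.003]
wrist_force: [-9.5, 1.7, 13.6]
width: 0.0108
gripper_force: 29.2
```

```bash
python3 st.py
```

```text
t 13.25 pos [ 0.4451 -0.0512  0.1165] yaw -93.36 polar 0.0449 178.4 w 0.0108 F [-9.51  1.72 13.61] M [0.378 1.4   0.354] cwTorque -0.288 j [-0.17 -0.03  2.21 -0.    0.96  1.46]
```

Emit:
move_arm(
  targets=[
    [0.015,0.151,0,-1],
    [0.028,0.149,0,-1],
    [0.041,0.146,0,-1],
    [0.053,0.142,0,-1],
    [0.065,0.137,0,-1],
    [0.077,0.131,0,-1],
    [0.088,0.124,0,-1],
    [0.099,0.115,0,-1],
    [0,0,0,0],
  ],
)

```text
t: 14.15
position: [0.4564, -0.0216, 0.1165]
tool_rot: [-0.001, 0.929, -0.369, -0.004]
wrist_force: [-9.9, 10.6, 15.3]
width: 0.0104
gripper_force: 28.5
```

```bash
python3 st.py
```

```text
t 14.15 pos [ 0.4564 -0.0216  0.1165] yaw -133.34 polar 0.0456 137.47 w 0.0104 F [-9.89 10.61 15.32] M [1.716 1.56  0.234] cwTorque -0.182 j [-0.1  -0.01  2.19  0.    0.97  2.22]
```

Run:
```python
import numpy as np
from scipy.optimize import least_squares
P=np.array([[.531,-.0704],[.5227,-.0827],[.4888,-.0966],[.4554,-.0802],[.4451,-.0512],[.4564,-.0216]])
r=least_squares(lambda q:np.hypot(*(P-q[:2]).T)-q[2],[.49,-.0525,.044]);print(r.x,r.fun)
```

```text
[ 0.49013035 -0.05152509  0.04505976] [-4.20948242e-05  2.52344896e-05  3.47743597e-05 -2.14690880e-05
 -2.82339536e-05  3.17903205e-05]
```

Emit:
move_arm(
  targets=[
    [0,0,0,0],
    [0,0,0,0],
    [0,0,0.4,0],
    [0,0,0.8,0],
    [0,0,1,0],
    [0,0,0.8,0],
    [0,0,0,1],
    [0,0,0,1],
    [0,0,0,1],
    [0,0,0,1],
  ],
  fingers=0.5,
)

```text
t: 15.15
position: [0.4589, -0.0243, 0.1916]
tool_rot: [0.0, 0.98, -0.201, 0.0]
wrist_force: [-0.5, 0.8, 0.6]
width: 0.044
gripper_force: 0.0
```

Emit:
move_arm(
  targets=[
    [0.1,-0.1,0,1],
    [0.1,-0.1,0,1],
    [0.1,-0.1,0,1],
    [0.1,-0.1,0,1],
    [0.1,-0.1,0,1],
    [0.1,-0.1,0,1],
    [0.1,-0.1,0,1],
    [0.1,-0.1,0,1],
    [0.1,-0.1,0,1],
    [0.1,-0.1,0,1],
  ],
)

```text
t: 16.15
position: [0.4839, -0.0494, 0.1915]
tool_rot: [0.0, 0.973, 0.232, 0.0]
wrist_force: [0.8, 0.2, -0.4]
width: 0.0438
gripper_force: 0.0
```

Emit:
move_arm(
  targets=[
    [0.1,-0.1,0,1],
    [0.1,-0.1,0,1],
    [0.1,-0.1,0,1],
    [0.1,-0.1,0,1],
    [0.1,-0.1,0,1],
    [0.1,-0.1,0,1],
    [0.1,-0.1,0,1],
    [0.1,-0.1,0,1],
    [0.1,-0.1,0,1],
    [0.1,-0.1,0,1],
  ],
)

```text
t: 17.15
position: [0.5089, -0.0744, 0.1914]
tool_rot: [0.0, 0.783, 0.622, -0.0]
wrist_force: [-0.4, -0.2, -0.4]
width: 0.044
gripper_force: 0.0
```

Emit:
move_arm(
  targets=[
    [0.1,-0.1,0,1],
    [0.1,-0.1,0,1],
    [0.1,-0.1,0,1],
    [0.1,-0.1,0,1],
    [0.1,-0.1,0,1],
    [0.1,-0.05,0,1],
    [0.1,0,0,1],
    [0,0,0,1],
    [0,0,0,1],
    [0,0,0,1],
  ],
)

```text
t: 18.15
position: [0.5263, -0.0881, 0.1914]
tool_rot: [0.0, 0.447, 0.894, -0.0]
wrist_force: [0.2, 0.5, 0.4]
width: 0.0446
gripper_force: 0.0
```

Emit:
move_arm(
  targets=[
    [0,0,0,1],
    [0,0,0,1],
    [0,0,0,0],
  ],
)

```text
t: 18.45
position: [0.5263, -0.088, 0.1914]
tool_rot: [0.0, 0.369, 0.929, -0.0]
wrist_force: [-0.0, -0.9, 0.3]
width: 0.0439
gripper_force: 0.0
```

```bash
python3 st.py;  python3 - <<'E'
from h import *
a=snap('scene','s4');b=snap('top','t4');f=lambda c,u0,v0,w,h:cv2.resize(c['image'][v0:v0+h,u0:u0+w,::-1],(400,int(400*h/w)),interpolation=cv2.INTER_CUBIC)
cv2.imwrite('pics/c4.png',np.hstack([f(a,230,140,120,150),f(b,205,170,120,150)]))
E
```

```text
t 18.45 pos [ 0.5263 -0.088   0.1914] yaw 46.65 polar 0.0508 -44.37 w 0.0439 F [-0.02 -0.88  0.34] M [-0.038 -0.066  0.02 ] cwTorque 0.013 j [-0.21  0.05  1.98 -0.    1.11 -1.03]
```

View pics/c4.png

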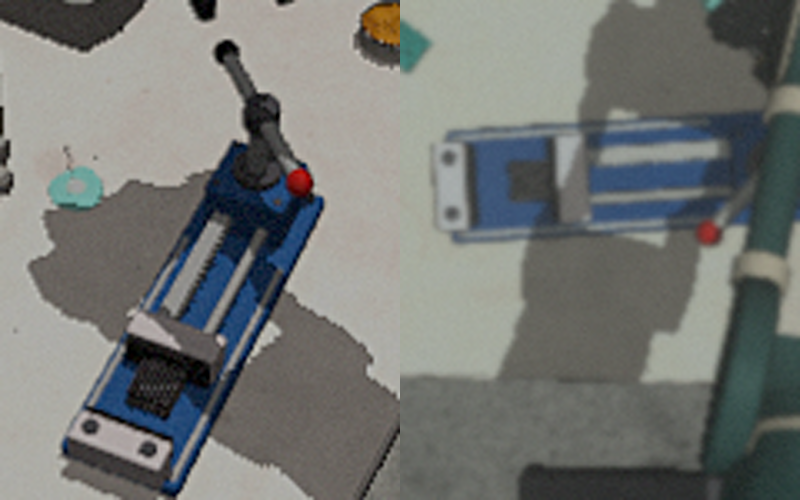

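The moving jaw has just met the heat sink, which is still square: (157,387) in the scene crop, (532,182) in the top crop. About 22–27 mm remains to the back jaw. The black end is now at the far side, scene crop (227,50), so I'll grip there.

Emit:
move_arm(
  targets=[
    [-0.17,0.25,0,0],
    [0,0,-0.7,0],
    [0,0,-0.9,0],
    [0,0,-0.9,0],
    [0,0,-0.5,0],
    [0,0,0,0],
    [0,0,0,0],
  ],
)

```text
t: 19.25
position: [0.5222, -0.0812, 0.1163]
tool_rot: [0.0, 0.37, 0.929, -0.0]
wrist_force: [0.6, 0.9, 0.0]
width: 0.0444
gripper_force: 0.0
```

Emit:
move_arm(
  targets=[
    [0,0,0,0],
    [0,0,0,0],
    [0,0,0,0],
    [0,0,0,0],
    [0,0,0,0],
    [0,0,0,0],
  ],
  fingers=0,
)

```text
t: 19.85
position: [0.5229, -0.081, 0.1167]
tool_rot: [0.001, 0.37, 0.929, 0.001]
wrist_force: [2.1, 3.1, 2.0]
width: 0.0101
gripper_force: 29.4
```

```bash
sed -i 's/hub=np.array.*/hub=np.array([.4901,-.0515])/' st.py; python3 st.py
python3 - <<'E'
import numpy as np
a=np.radians(-43.3-5*np.arange(0,41)); p=.0440*np.c_[np.cos(a),np.sin(a)]/.025
print((np.diff(p,axis=0)).round(3).tolist())
E
```

```text
t 19.85 pos [ 0.5229 -0.081   0.1167] yaw 46.62 polar 0.0441 -41.94 w 0.0101 F [2.14 3.13 1.97] M [ 0.453 -0.214  0.091] cwTorque -0.257 j [-0.2   0.12  2.05  0.    0.97 -1.02]
[[-0.11, -0.107], [-0.119, -0.097], [-0.127, -0.086], [-0.134, -0.075], [-0.14, -0.063], [-0.145, -0.05], [-0.149, -0.038], [-0.152, -0.025], [-0.153, -0.011], [-0.154, 0.002], [-0.153, 0.016], [-0.151, 0.029], [-0.148, 0.042], [-0.144, 0.055], [-0.138, 0.067], [-0.132, 0.079], [-0.125, 0.09], [-0.116, 0.1], [-0.107, 0.11], [-0.097, 0.119], [-0.086, 0.127], [-0.075, 0.134], [-0.063, 0.14], [-0.05, 0.145], [-0.038, 0.149], [-0.025, 0.152], [-0.011, 0.153], [0.002, 0.154], [0.016, 0.153], [0.029, 0.151], [0.042, 0.148], [0.055, 0.144], [0.067, 0.138], [0.079, 0.132], [0.09, 0.125], [0.1, 0.116], [0.11, 0.107], [0.119, 0.097], [0.127, 0.086], [0.134, 0.075]]
```

Emit:
move_arm(
  targets=[
    [-0.11,-0.107,0,-1],
    [-0.119,-0.097,0,-1],
    [-0.127,-0.086,0,-1],
    [-0.134,-0.075,0,-1],
    [-0.14,-0.063,0,-1],
    [-0.145,-0.05,0,-1],
    [-0.149,-0.038,0,-1],
    [-0.152,-0.025,0,-1],
    [-0.153,-0.011,0,-1],
    [-0.154,0.002,0,-1],
  ],
)

```text
t: 20.85
position: [0.4888, -0.0954, 0.1167]
tool_rot: [0.002, 0.729, 0.685, 0.001]
wrist_force: [4.3, 0.7, 0.0]
width: 0.0109
gripper_force: 29.7
```

```bash
python3 st.py
```

```text
t 20.85 pos [ 0.4888 -0.0954  0.1167] yaw -3.55 polar 0.0439 -91.75 w 0.0109 F [4.3  0.72 0.  ] M [ 0.002 -0.476  0.154] cwTorque -0.342 j [-0.24  0.06  2.12 -0.    0.96 -0.18]
```

Emit:
move_arm(
  targets=[
    [-0.153,0.016,0,-1],
    [-0.151,0.029,0,-1],
    [-0.148,0.042,0,-1],
    [-0.144,0.055,0,-1],
    [-0.138,0.067,0,-1],
    [-0.132,0.079,0,-1],
    [-0.125,0.09,0,-1],
    [-0.116,0.1,0,-1],
  ],
)

```text
t: 21.65
position: [0.4608, -0.0843, 0.1167]
tool_rot: [0.002, 0.919, 0.395, 0.001]
wrist_force: [2.2, -2.9, 1.0]
width: 0.0108
gripper_force: 29.6
```

```bash
python3 st.py;python3 - <<'E'
from h import *
b=snap('top','t5');a=snap('scene','s5');f=lambda c,u0,v0,w,h:cv2.resize(c['image'][v0:v0+h,u0:u0+w,::-1],(400,int(400*h/w)),interpolation=cv2.INTER_CUBIC)
cv2.imwrite('pics/c5.png',np.hstack([f(a,240,205,80,80),f(b,205,185,80,80)]))
E
```

```text
t 21.65 pos [ 0.4608 -0.0843  0.1167] yaw -43.53 polar 0.044 -131.86 w 0.0108 F [ 2.21 -2.87  1.04] M [-0.485 -0.265  0.135] cwTorque -0.291 j [-0.23  0.01  2.17 -0.    0.96  0.53]
```

View pics/c5.png

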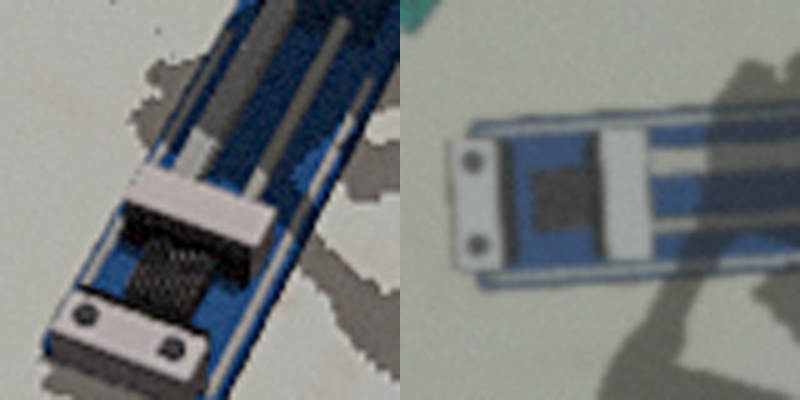

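The part is still square, with about 10–12 mm between its edge (533) and the back jaw face (513) in the top crop. I'll continue and feel the torque.

Emit:
move_arm(
  targets=[
    [-0.107,0.11,0,-1],
    [-0.097,0.119,0,-1],
    [-0.086,0.127,0,-1],
    [-0.075,0.134,0,-1],
    [-0.063,0.14,0,-1],
  ],
)

```text
t: 22.25
position: [0.4495, -0.0686, 0.1166]
tool_rot: [0.001, 0.982, 0.187, 0.0]
wrist_force: [0.5, -5.1, 2.7]
width: 0.0105
gripper_force: 29.4
```

```bash
python3 st.py
```

```text
t 22.25 pos [ 0.4495 -0.0686  0.1166] yaw -68.39 polar 0.044 -157.14 w 0.0105 F [ 0.48 -5.13  2.71] M [-0.802  0.092  0.101] cwTorque -0.317 j [-0.2  -0.02  2.2  -0.    0.96  0.99]
```

Emit:
move_arm(
  targets=[
    [-0.05,0.145,0,-1],
    [-0.038,0.149,0,-1],
    [-0.025,0.152,0,-1],
    [-0.011,0.153,0,-1],
  ],
)

```text
t: 22.65
position: [0.446, -0.0536, 0.1166]
tool_rot: [0.001, 1.0, 0.014, -0.0]
wrist_force: [-0.7, -5.6, 5.2]
width: 0.0107
gripper_force: 29.2
```

```bash
python3 st.py
```

```text
t 22.65 pos [ 0.446  -0.0536  0.1166] yaw -88.39 polar 0.0441 -177.31 w 0.0107 F [-0.71 -5.58  5.24] M [-0.839  0.322  0.039] cwTorque -0.284 j [-0.17 -0.03  2.21 -0.    0.96  1.37]
```

Emit:
move_arm(
  targets=[
    [0.002,0.154,0,-1],
  ],
)

```text
t: 22.75
position: [0.446, -0.0497, 0.1166]
tool_rot: [0.001, 1.0, -0.03, -0.0]
wrist_force: [-2.0, -5.7, 5.8]
width: 0.0108
gripper_force: 29.2
```

```bash
python3 st.py
```

```text
t 22.75 pos [ 0.446  -0.0497  0.1166] yaw -93.39 polar 0.0441 177.64 w 0.0108 F [-1.96 -5.65  5.81] M [-0.851  0.369  0.044] cwTorque -0.297 j [-0.16 -0.03  2.21 -0.    0.96  1.47]
```

Emit:
move_arm(
  targets=[
    [0.016,0.153,0,-1],
    [0.029,0.151,0,-1],
  ],
)

```text
t: 22.95
position: [0.4469, -0.0423, 0.1166]
tool_rot: [0.002, 0.993, -0.116, -0.0]
wrist_force: [-2.3, -7.7, 6.4]
width: 0.0104
gripper_force: 29.1
```

```bash
python3 st.py
```

```text
t 22.95 pos [ 0.4469 -0.0423  0.1166] yaw -103.36 polar 0.0442 168.05 w 0.0104 F [-2.26 -7.68  6.43] M [-1.035  0.525  0.16 ] cwTorque -0.512 j [-0.15 -0.03  2.21 -0.    0.96  1.66]
```

Emit:
move_arm(
  targets=[
    [0.042,0.148,0,-1],
  ],
)

```text
t: 23.05
position: [0.4477, -0.0389, 0.1166]
tool_rot: [0.002, 0.987, -0.159, -0.0]
wrist_force: [-3.0, -8.1, 7.1]
width: 0.0105
gripper_force: 29.1
```

```bash
python3 st.py
```

```text
t 23.05 pos [ 0.4477 -0.0389  0.1166] yaw -108.35 polar 0.0442 163.37 w 0.0105 F [-3.   -8.14  7.05] M [-1.133  0.668  0.136] cwTorque -0.519 j [-0.14 -0.03  2.21 -0.    0.96  1.75]
```

Emit:
move_arm(
  targets=[
    [0.055,0.144,0,-1],
  ],
)

```text
t: 23.15
position: [0.4489, -0.0354, 0.1166]
tool_rot: [0.002, 0.979, -0.202, -0.001]
wrist_force: [-4.6, -9.8, 7.7]
width: 0.0108
gripper_force: 29.0
```

```bash
python3 st.py
```

```text
t 23.15 pos [ 0.4489 -0.0354  0.1166] yaw -113.33 polar 0.0442 158.67 w 0.0108 F [-4.58 -9.75  7.7 ] M [-1.326  0.786  0.247] cwTorque -0.722 j [-0.13 -0.03  2.21 -0.01  0.96  1.85]
```

Emit:
move_arm(
  targets=[
    [0,0,0,0],
  ],
)

```text
t: 23.25
position: [0.4491, -0.0351, 0.1166]
tool_rot: [0.002, 0.979, -0.201, -0.001]
wrist_force: [-3.8, -6.9, 7.7]
width: 0.0103
gripper_force: 29.0
```

```bash
python3 st.py
```

```text
t 23.25 pos [ 0.4491 -0.0351  0.1166] yaw -113.24 polar 0.0442 158.15 w 0.0103 F [-3.84 -6.86  7.66] M [-0.928  0.644  0.149] cwTorque -0.494 j [-0.13 -0.03  2.21 -0.    0.96  1.85]
```

Emit:
move_arm(
  targets=[
    [0,0,0,0],
  ],
)

```text
t: 23.35
position: [0.449, -0.035, 0.1166]
tool_rot: [0.002, 0.98, -0.201, -0.001]
wrist_force: [-2.5, -6.5, 7.4]
width: 0.0105
gripper_force: 29.0
```

```bash
python3 st.py;python3 - <<'E'
from h import *
b=snap('top','t6');a=snap('scene','s6')
E
python3 st.py
```

```text
t 23.35 pos [ 0.449  -0.035   0.1166] yaw -113.16 polar 0.0442 158.14 w 0.0105 F [-2.49 -6.46  7.44] M [-0.876  0.608  0.155] cwTorque -0.461 j [-0.13 -0.03  2.21 -0.    0.96  1.85]
t 23.45 pos [ 0.4491 -0.035   0.1166] yaw -113.16 polar 0.0442 158.14 w 0.0101 F [-2.16 -6.08  8.39] M [-0.909  0.615  0.076] cwTorque -0.361 j [-0.13 -0.03  2.21 -0.    0.96  1.85]
```

The torque rose from 0.30 to about 0.7 N m, so clamping is near 38 N, on the high side. I'll back off a few degrees.

Emit:
move_arm(
  targets=[
    [-0.055,-0.144,0,1],
  ],
)

```text
t: 23.55
position: [0.4481, -0.0376, 0.1166]
tool_rot: [0.0, 0.988, -0.158, -0.0]
wrist_force: [-0.9, -1.2, 5.1]
width: 0.0105
gripper_force: 29.2
```

```bash
python3 st.py
```

```text
t 23.55 pos [ 0.4481 -0.0376  0.1166] yaw -108.13 polar 0.0442 161.73 w 0.0105 F [-0.94 -1.23  5.11] M [-0.206  0.27  -0.05 ] cwTorque -0.014 j [-0.14 -0.03  2.21 -0.    0.96  1.75]
```

Emit:
move_arm(
  targets=[
    [-0.03,-0.09,0,0.6],
  ],
)

```text
t: 23.65
position: [0.4475, -0.0399, 0.1166]
tool_rot: [0.0, 0.991, -0.131, -0.0]
wrist_force: [-0.7, -0.9, 4.8]
width: 0.0103
gripper_force: 29.2
```

```bash
python3 st.py
```

```text
t 23.65 pos [ 0.4475 -0.0399  0.1166] yaw -105.09 polar 0.0442 164.79 w 0.0103 F [-0.72 -0.89  4.77] M [-0.072  0.245 -0.071] cwTorque 0.025 j [-0.14 -0.03  2.21 -0.    0.96  1.69]
```

Emit:
move_arm(
  targets=[
    [0,0,0,0],
  ],
)

```text
t: 23.75
position: [0.4474, -0.0401, 0.1166]
tool_rot: [0.0, 0.991, -0.132, -0.0]
wrist_force: [-1.6, -2.8, 6.5]
width: 0.0108
gripper_force: 29.1
```

```bash
python3 st.py
```

```text
t 23.75 pos [ 0.4474 -0.0401  0.1166] yaw -105.18 polar 0.0442 165.07 w 0.0108 F [-1.56 -2.8   6.53] M [-0.292  0.304  0.005] cwTorque -0.142 j [-0.14 -0.03  2.21 -0.    0.96  1.69]
```

Unwinding torque gives about 0.01·N − 0.3 ≈ −0.03, so roughly 25–28 N, which is snug. Letting go.

Emit:
move_arm(
  targets=[
    [0,0,0,0],
    [0,0,0,0],
    [0,0,0,0],
    [0,0,0.5,0],
    [0,0,0.8,0],
    [0,0,1,0],
    [0,0,1,0],
    [0,0,0.5,0],
    [0,0,0,0],
    [0,0,0,0],
  ],
  fingers=0.5,
)

```text
t: 24.75
position: [0.4471, -0.0394, 0.2106]
tool_rot: [-0.0, 0.991, -0.134, -0.0]
wrist_force: [-0.5, -1.0, -0.9]
width: 0.0437
gripper_force: 0.0
```

```bash
python3 st.py;python3 - <<'E'
from h import *
b=snap('top','t7');a=snap('scene','s7');f=lambda c,u0,v0,w,h:cv2.resize(c['image'][v0:v0+h,u0:u0+w,::-1],(400,int(400*h/w)),interpolation=cv2.INTER_CUBIC)
cv2.imwrite('pics/c7.png',np.hstack([f(a,230,140,120,150),f(b,205,185,80,100)]))
E
```

```text
t 24.75 pos [ 0.4471 -0.0394  0.2106] yaw -105.36 polar 0.0446 164.22 w 0.0437 F [-0.46 -1.04 -0.88] M [0.015 0.147 0.011] cwTorque -0.061 j [-0.14 -0.14  2.12  0.    1.16  1.7 ]
```

View pics/c7.png

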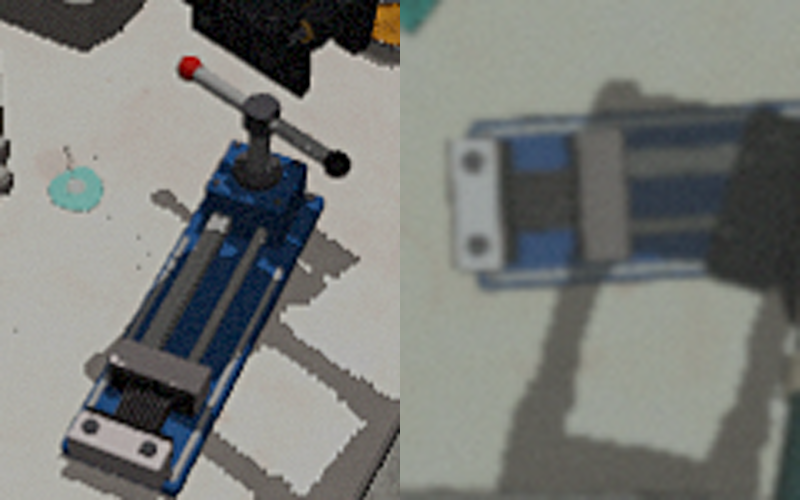

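The heat sink is clamped square between the jaws, at (145,400) in the scene crop and (543,200) in the top crop, and the gripper is clear of the handle.

```bash
python3 -c "
from workcell import finish_job
print(finish_job())"
```

```text
the job is handed in; nothing more can be done
None
```

The job is handed in (no verdict came back): the black heat sink sits flat and square against the clamp's back jaw, held at roughly 25 N (estimated from handle torque) after I eased it back from about 38 N, and the handle is released.

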